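# Square the carton up in the corner stop

### The arm

A 7-joint arm with a two-finger parallel gripper is mounted at the origin on a cart in front of the work surface, level with it; the furniture and walls round the work are solid. World frame = base frame: x ahead of the robot, y to its left, z up, the work surface at z = 0. Lengths are in m, angles in rad, forces in N, time in s.
With the tool pointing down it reaches from about 0.35 to 0.9 m from the base axis. Payload 8.1 kg.
Tool frame: the origin (TCP) lies at the very end of the fingers, on their centre line; the grasp point (between the pads) lies 19 mm behind it (ctrl.grip_point_offset is the distance from the TCP to the grasp point, in m); z points along the fingers, y is the line along which they close (so a half turn about z gives the same grasp; the last joint's range is limited). The gripper opens to 92 mm and grips with 3 to 60 N. Pads are 19 mm wide; open, the fingers measure 130 mm over their backs; the gripper's body (75 mm by 190 mm) begins 47 mm behind the grasp point.
Start: joints at [1.076, 0.434, 0.025, 1.573, -0.012, 1.134, -0.075], TCP at [0.239, -0.578, 0.202] pointing down, gripper open.
Joint ranges: [-2.62, 2.62], [-0.44, 2.09], [-1.27, 1.32], [0.08, 2.57], [-1.32, 4.46], [0.12, 2], [-2.74, 2.74]. Speed limits (rad/s): [2.22, 2.22, 3.01, 3.01, 3.14, 3.14, 3.14].

### API

Orientations are given as a rotation vector (axis times angle).
In Python, from plant import ctrl gives the robot as it stands. Calls block until the motion is done:
- ctrl.move_ptp(position, orientation): joint-space move of the TCP to a pose.
- ctrl.move_linear(position, attitude=None, rate=0.15, force_limit=None): straight line of the TCP; attitude=None keeps the orientation; rate is the mean speed in m/s. With force_limit (N) it stops when the force on the tool has changed by that much, and returns True; else False.
- ctrl.set_joints(angles): joint-space move.
- ctrl.command_gripper(opening, strength=None): finger opening in m; strength is the grip in N (None keeps the last); returns when the fingers have stopped.
- ctrl.dwell(seconds).
- ctrl.ik(position, orientation): joint angles nearest the present ones, or None.
- ctrl.camera(name): name is "side" or "top"; returns a dict with "pixels" (480x640x3 uint8, red, green, blue), "fx", "fy", "cx", "cy" (pixels), "T" (4x4, takes a point from camera to world coordinates). Camera axes: x right, y up, looking along -z (the intrinsics and any distortion apply to the point x, -y, -z); pixel columns grow to the right and rows downward; lengths in m; the calibration is good to about 2 mm. A picture is of the moment at which its call begins. There is no depth.
A pose or a line that the arm cannot do raises ctrl.Unreachable and nothing moves.
- ctrl.sign_off(): hands the job in; it is judged then, once.
Readings, each from a call of its own:
- ctrl.read_clock(): time.
- ctrl.read_q(): joint angles.
- ctrl.read_joint_velocities(): joint speeds.
- ctrl.read_effort(): joint torques, N m.
- ctrl.read_tool_pos(): TCP position.
- ctrl.read_eef_rot(): TCP orientation.
- ctrl.read_wrist_force(): force on the tool from outside, world axes, zero at the start.
- ctrl.read_ft_torque(): the same for the moment, N m.
- ctrl.read_gripper_width(): finger opening in m.
- ctrl.read_grasp_force(): force on a finger pad.
Only numpy, scipy, OpenCV 4.12 (cv2) and the standard library are available. Lean on these libraries where they do the work, as an engineer would, in place of code of your own. Each camera call takes 0.05 s, during which the arm holds its last target. There are 200 camera calls.

### The job

Slide the white carton along the bench into the corner of the low L-shaped metal stop, so that it sits square in the corner: one long side flush against the stop's long arm and one short end flush against the short arm. Only push it gently with the fingers: do not pick it up, lift it or tip it. Leave everything else on the bench where it stands.

Things in the scene. Friction and masses are not known exactly. Their poses are not given: they have to be found in the camera images.
- carton: closed white carton lying flat, 84 x 160 x 66 mm (x, y, z; its skin looks up to 2 mm bigger a side), loose, 0.15-0.3 kg, slides at 1 to 3 N. Origin at the centre of its underside, y along its length, z up. Starts inside the stop's angle, 2 cm or more from both arms, turned up to 0.5 rad from the stop's axes. Pushed low it slides without tipping; a push beside its middle turns it.
- stop: L-shaped aluminium stop screwed to the bench, arms 30 mm high, 12 mm thick. Origin at the inside corner on the surface, z up; turned up to 0.25 rad. Long arm: from the origin 240 mm along -y, inner face x = 0, across the bench beyond the carton. Short arm: 110 mm along -x (towards the robot), inner face y = 0, left of the carton. A 5 mm high foot lies only behind the arms, 26 mm wide.
- home (a point): point on the surface, fixed to the stop at its x = -0.042, y = -0.080: where the carton's origin lies when it sits home in the corner
- solder_spool: spool of solder wire standing on its flange, 55 mm wide, 44 mm high; bystander, origin under its middle
- round_cap: round green sensor cap lying open side up with a circuit board in it, 87 mm wide, 32 mm high; bystander, origin under its middle
- small_cap: small green cup-shaped cap, 36 mm wide, 29 mm high; bystander, origin under its middle
- flux_bottle: small white bottle with a pointed red cap, 41 mm wide, 112 mm high; bystander, origin under its middle
- screwdriver: red-handled screwdriver lying on the bench, 188 mm long, 22 mm thick; bystander, origin under its middle

How it is judged:
At the end, for the whole second after the job is handed in: the carton rests flat on the bench in the corner, its long side within 5 mm of the long arm and its end within 5 mm of the short arm, square to the stop within 0.05 rad (x of carton in the frame of stop between -0.047 and -0.037 m and y of carton in the frame of stop between -0.085 and -0.075 m and angle between the y axis of carton and the y axis of stop, either way round below 0.05 rad and angle between carton's own z axis and vertical below 0.05 rad and height (world z) of carton below 0.005 m and linear speed of carton below 0.01 m/s); the robot touches nothing.
It fails at once if the carton is lifted off the bench (height (world z) of carton above 0.012 m).
It fails at once if the carton is tipped (angle between carton's own z axis and vertical above 0.2 rad).
It fails at once if the carton is pushed hard (over 40 N) (contact force between the fingers and carton above 40 N).
It fails at once if a bystander is moved by more than 15 mm (distance of any of solder_spool, round_cap, small_cap, flux_bottle, screwdriver from where it was at the start of the episode above 0.015 m).
It also fails if it takes over 48 s, if anything falls off the work surface, if the arm or the gripper's body presses on something with over 40 N, if the wrist force passes 120 N, or if a joint passes its speed limit or range.

## Working session

There is one attempt and no reset: what is moved stays moved. The work goes in short steps, each a Python script; the robot and the scene stay as the last script left them, time stands still between calls to the robot, and variables do not carry over. Pictures are saved under pics/ and viewed, at most 10 in all, crops included, and the job is handed in when it is done.

```bash
mkdir -p pics
python3 - <<'E'
from plant import ctrl
import cv2,numpy as np
for n in("top","side"):
    c=ctrl.camera(n); cv2.imwrite(f"pics/{n}0.png",c["pixels"][:,:,::-1])
    print(n,{k:v for k,v in c.items() if k!="pixels"})
print(ctrl.read_clock(),ctrl.read_tool_pos(),ctrl.read_eef_rot())
E
```

```text
top {'fx': 479.72754789722757, 'fy': 479.72754789722757, 'cx': 322.72531880620886, 'cy': 234.00225335407208, 'T': array([[-0.02612679,  0.98668385, -0.16053775,  0.39806808],
       [-0.99943022, -0.02234896,  0.02529338,  0.1612236 ],
       [ 0.02136872,  0.16110711,  0.98670557,  1.22730815],
       [ 0.        ,  0.        ,  0.        ,  1.        ]])}
side {'fx': 543.6124669370017, 'fy': 543.6124669370017, 'cx': 318.9933021107158, 'cy': 231.29290630244452, 'T': array([[-0.89609033,  0.14787917, -0.41851388,  0.10026679],
       [-0.44383386, -0.3108306 ,  0.84047358,  1.15598205],
       [-0.00579839,  0.93889088,  0.34416608,  0.46530938],
       [ 0.        ,  0.        ,  0.        ,  1.        ]])}
0.1 [ 0.23845458 -0.57719702  0.20123007] [-3.08017887e+00 -6.11225152e-01  5.88106685e-04]
```

View pics/top0.png

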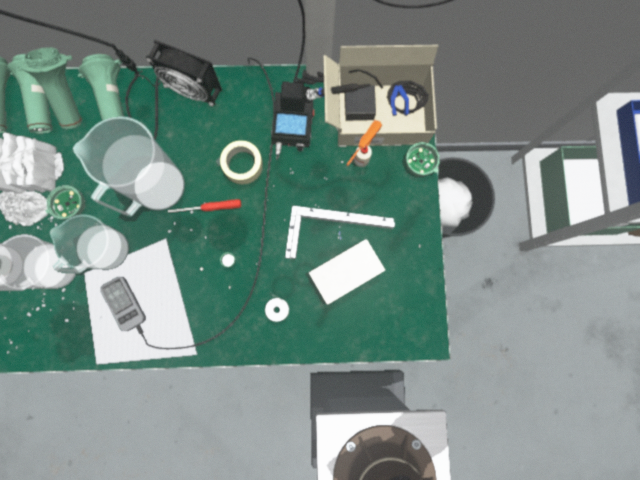

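View pics/side0.png

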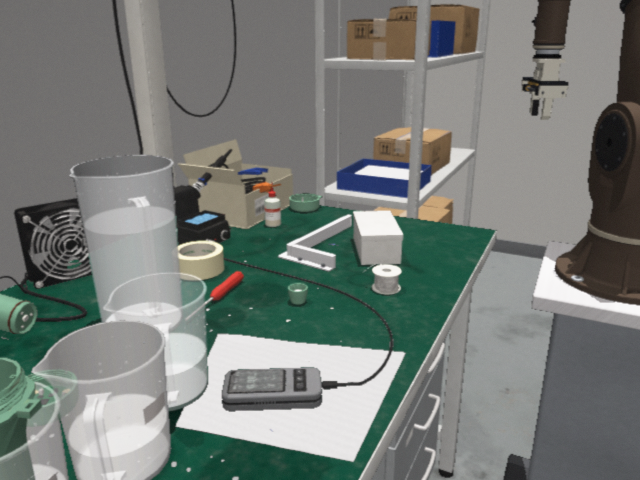

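The top view shows the carton at about (347,272). The stop's corner is at about (298,213), with its long arm running to (393,222) and its short arm to (291,257). The spool is at (277,309) and the small cap at (228,260). The side view agrees.

```bash
cat > h.py <<'E'
import cv2,numpy as np
from plant import ctrl
def ray(c,uv,z):
    uv=np.atleast_2d(uv).astype(float)
    d=np.c_[(uv[:,0]-c["cx"])/c["fx"],-(uv[:,1]-c["cy"])/c["fy"],-np.ones(len(uv))]@c["T"][:3,:3].T
    o=c["T"][:3,3]; return (o+d*((z-o[2])/d[:,2])[:,None])[:,:2]
def proj(c,P):
    p=(np.atleast_2d(P)-c["T"][:3,3])@c["T"][:3,:3]
    return np.c_[c["cx"]-c["fx"]*p[:,0]/p[:,2],c["cy"]+c["fy"]*p[:,1]/p[:,2]]
def outline(pos,yaw,loc,z):
    R=np.array([[np.cos(yaw),-np.sin(yaw)],[np.sin(yaw),np.cos(yaw)]])
    return np.c_[np.array(loc)@R.T+pos,np.full(len(loc),z)]
CART=np.array([[-.042,-.08],[.042,-.08],[.042,.08],[-.042,.08]])
STOP=np.array([[0,0],[0,-.24],[.012,-.24],[.012,.012],[-.11,.012],[-.11,0]])
def fit(c,loc,z,guess,bright=170):
    """fit outline pose by maximising IoU of the rendered top face with the bright mask"""
    from scipy.optimize import minimize
    S=4; g=cv2.resize(c["pixels"].min(2),None,fx=S,fy=S,interpolation=cv2.INTER_CUBIC)
    m=(g>bright).astype(np.uint8)
    def cost(p,grow=60):
        uv=(proj(c,outline(p[:2],p[2],loc,z))+.5)*S-.5
        a=np.zeros_like(m); cv2.fillPoly(a,[np.round(uv*16).astype(np.int32)],1,shift=4)
        near=cv2.dilate(a,np.ones((17,17)))
        return 1-(a&m).sum()/((a|m)&near).sum()
    best=min((minimize(cost,np.array(guess)+d,method="Nelder-Mead",options=dict(initial_simplex=np.array(guess)+d+np.vstack([np.zeros(3),np.diag([.01,.01,.08])]))) for d in ([0,0,0],[-.004,.003,-.05],[.004,-.003,.05])),key=lambda r:r.fun)
    return best.x,best.fun
E
python3 - <<'E'
from h import *
c=ctrl.camera("top")
g=c["pixels"].min(2)
print(ray(c,[[300,216],[393,224],[291,257]],.03), ray(c,[347,272],.066), ray(c,[277,309],.044), ray(c,[228,260],.029))
t=ray(c,[300,217],.03)[0]; e=ray(c,[393,224],.03)[0]; d=t-e; ys=np.arctan2(-d[0],d[1])
s=fit(c,STOP,.03,[*t,ys]); print(s)
b=ray(c,[347,272],.066)[0]; a=ray(c,[312,290],.066)[0]-ray(c,[376,255],.066)[0]
k=fit(c,CART,.066,[*b,np.arctan2(-a[0],a[1])]); print(k)
im=cv2.resize(c["pixels"][190:315,265:415,::-1],None,fx=5,fy=5,interpolation=cv2.INTER_CUBIC)
for (p,_),l,z,col in((s,STOP,.03,(0,0,255)),(k,CART,.066,(255,0,0)),(s,STOP,.0,(0,200,255))):
    uv=(proj(c,outline(p[:2],p[2],l,z))-[265,190]+.5)*5
    cv2.polylines(im,[uv.astype(int)],True,col,1)
cv2.imwrite("pics/c1.png",im)
E
```

```text
[[ 0.64053895  0.18709539]
 [ 0.61461419 -0.04907092]
 [ 0.53629103  0.21156695]] [[0.49236007 0.07503691]] [[0.40830984 0.2469569 ]] [[0.53259519 0.36891607]]
(array([ 0.6425953 ,  0.18818557, -0.13953803]), np.float64(0.35002908667830135))
(array([0.49414249, 0.07692777, 0.4975642 ]), np.float64(0.07834892515923564))
```

View pics/c1.png

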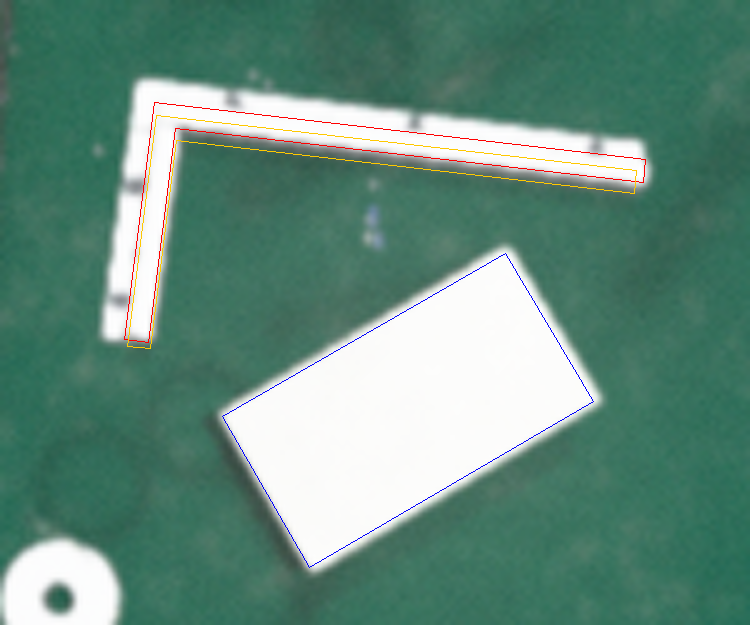

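The fits match the picture. I'll push with the open fingers laid along the carton's long side, which gives two contacts, and rotate while pushing.

```bash
cat >> h.py <<'E'
SP=np.array([.6426,.1882]); SY=-.1395
def rot(p,a): return np.array([[np.cos(a),-np.sin(a)],[np.sin(a),np.cos(a)]])@np.asarray(p)
def ori(a): return np.pi*np.array([np.cos(a/2),np.sin(a/2),0])
def W(p,z): return np.r_[SP+rot(p,SY),z]      # stop frame -> world
E
python3 - <<'E'
from h import *
C=np.array([.4941,.0769]); a=.4976
def P(C,a,gap,z): return np.r_[C+rot([-.0515-gap,0],a),z]
A=P(C,a,.035,.2)
opts=[]
for k in (0,np.pi,-np.pi):
    q=ctrl.ik(A,ori(a+k)); q2=ctrl.ik(W([-.0935,-.08],.012),ori(SY+k))
    q3=[ctrl.ik(W([-.042,-.22],.012),ori(SY+k+s*np.pi/2)) for s in(1,-1)]
    print(k,*[None if x is None else np.round(x,2) for x in(q,q2,*q3)])
E
```

```text
0 [ 0.34  0.16 -0.61  2.    0.11  1.01 -1.4 ] [-0.1   0.57 -0.3   1.92  0.26  0.69 -2.27] [ 0.3   0.63 -0.5   1.86  0.42  0.75 -0.57] [ 0.63  0.85 -1.07  1.84  0.88  1.02  2.19]
3.141592653589793 [ 0.7   0.25 -1.06  1.98  0.25  1.05  1.6 ] [ 0.21  0.68 -0.77  1.9   0.64  0.83  0.53] [ 0.63  0.85 -1.07  1.84  0.88  1.02  2.19] [ 0.3   0.63 -0.5   1.86  0.42  0.75 -0.57]
-3.141592653589793 [ 0.7   0.25 -1.06  1.98  0.25  1.05  1.6 ] [ 0.21  0.68 -0.77  1.9   0.64  0.83  0.53] [ 0.63  0.85 -1.07  1.84  0.88  1.02  2.19] [ 0.3   0.63 -0.5   1.86  0.42  0.75 -0.57]
```

Run:
```python
from h import *
C=np.array([.4941,.0769]); a=.4976
def P(C,a,gap,z): return np.r_[C+rot([-.0515-gap,0],a),z]
ctrl.move_ptp(P(C,a,.035,.2),ori(a))
ctrl.move_linear(P(C,a,.035,.014),rate=.12,force_limit=10)
print(ctrl.read_clock(),ctrl.read_tool_pos(),ctrl.read_gripper_width())
print(ctrl.move_linear(P(C,a,.003,.014),rate=.05,force_limit=10))
f=ctrl.move_linear(W([-.0515-.042-.006,-.115],.014),ori(SY),rate=.04,force_limit=12)
print(f,ctrl.read_clock(),ctrl.read_tool_pos(),ctrl.read_eef_rot(),ctrl.read_wrist_force())
for n in("top","side"):
    cv2.imwrite(f"pics/{n}2.png",ctrl.camera(n)["pixels"][:,:,::-1])
```

```text
4.1333 [0.41847371 0.03565248 0.01444819] 0.09214160342722749
False
False 7.325 [0.52808872 0.08811187 0.01399874] [-3.13387547e+00  2.18876674e-01 -1.88035507e-04] [-0.46001051  0.79614292 -1.56719475]
```

View pics/top2.png

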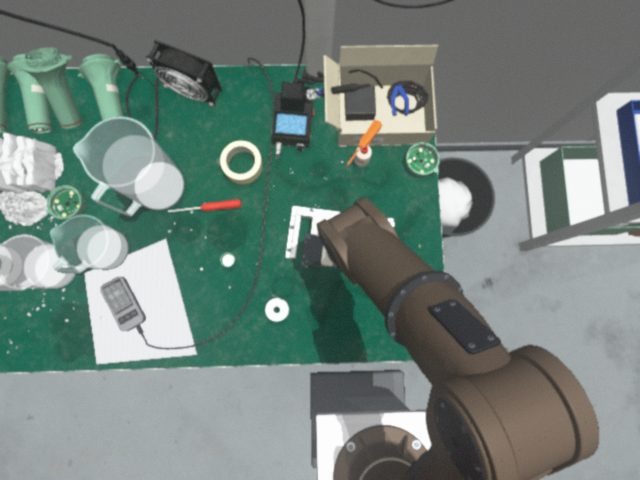

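View pics/side2.png

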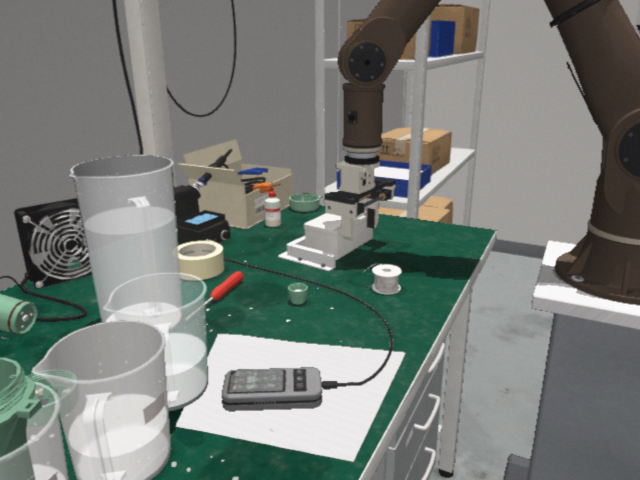

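The pictures show the carton lying parallel to the long arm, with the pusher behind it and nothing else moved. Next I seat it against the long arm, then back off and look.

Run:
```python
from h import *
f=ctrl.move_linear(W([-.0515-.042+.012,-.115],.014),rate=.02,force_limit=8)
t=ctrl.read_tool_pos(); r=rot(t[:2]-SP,-SY); print(f,r,ctrl.read_wrist_force())
ctrl.move_linear(W([r[0]-.03,r[1]],.014),rate=.08)
ctrl.move_linear(W([r[0]-.03,r[1]],.15),rate=.15)
ctrl.move_ptp(W([-.042,-.27],.15),ori(SY+np.pi/2))
ctrl.command_gripper(.02)
print(ctrl.read_clock())
c=ctrl.camera("top")
k=fit(c,CART,.066,[*W([-.042,-.115],0)[:2],SY]); p=k[0]
print(k[1],rot(p[:2]-SP,-SY),p[2]-SY)
cv2.imwrite("pics/top3.png",cv2.resize(c["pixels"][170:320,250:450,::-1],None,fx=4,fy=4))
```

```text
True [-0.09700077 -0.11518476] [-0.71782406  0.05850831 -0.75042148]
12.15
0.08247048138056312 [-0.04464501 -0.11389713] 0.01952850633433148
```

View pics/top3.png

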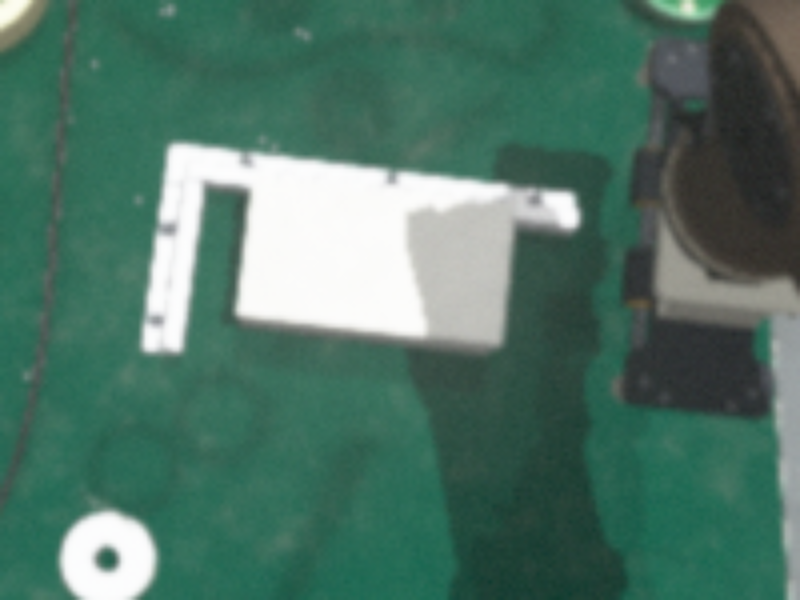

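The carton lies along the long arm, about 34 mm short of the short arm. Next is the end push.

Run:
```python
from h import *
o=ori(SY+np.pi/2); L=lambda x,y,z,**k: ctrl.move_linear(W([x,y],z),**k)
sf=lambda: np.round(rot(ctrl.read_tool_pos()[:2]-SP,-SY),4)
ctrl.move_linear(W([-.042,-.25],.15),o,rate=.1)
print(L(-.042,-.25,.014,rate=.12,force_limit=10),ctrl.read_gripper_width())
print(L(-.042,-.185,.014,rate=.04,force_limit=10),sf())
print(L(-.042,-.158,.014,rate=.02,force_limit=8),sf(),ctrl.read_wrist_force())
L(-.042,-.21,.014,rate=.08); L(-.042,-.24,.15,rate=.15)
ctrl.command_gripper(.092)
ctrl.move_ptp(W([-.2,-.2],.15),ori(SY))
print(ctrl.read_clock())
c=ctrl.camera("top")
for b in (170,120):
    k=fit(c,CART,.066,[*W([-.042,-.08],0)[:2],SY],b); p=k[0]
    print(k[1],rot(p[:2]-SP,-SY),p[2]-SY)
im=cv2.resize(c["pixels"][190:290,270:420,::-1],None,fx=5,fy=5,interpolation=cv2.INTER_CUBIC)
uv=(proj(c,outline(W([-.042,-.08],0)[:2],SY,CART,.066))-[270,190]+.5)*5
cv2.polylines(im,[uv.astype(int)],True,(0,0,255),1)
cv2.imwrite("pics/top4.png",im)
```

```text
False 0.020100634459783148
False [-0.042 -0.185]
True [-0.0425 -0.1718] [ 0.76411275 -0.13996376  0.53002066]
20.6583
0.09955987251479737 [-0.04570686 -0.08384905] -0.0005048948927383612
0.10530989167110638 [-0.02626913 -0.08564196] -0.006394730269133064
```

View pics/top4.png

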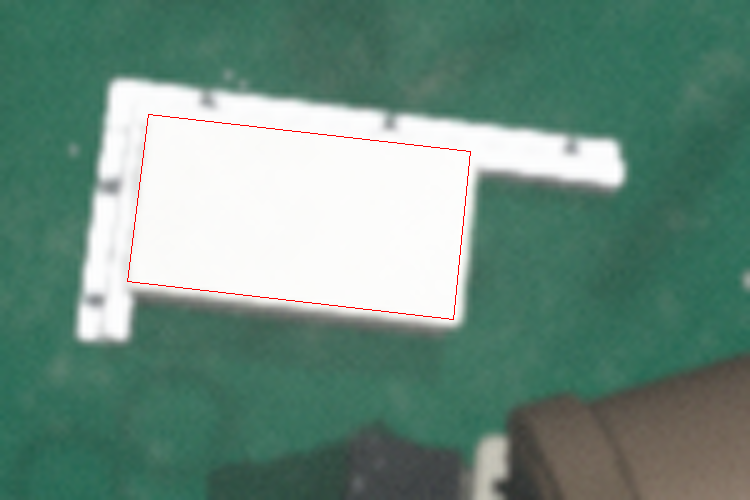

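Both edges show it home to within about 3 mm. I'll press a little firmer on each side as a hard-stop check.

Run:
```python
from h import *
L=lambda x,y,z,**k: ctrl.move_linear(W([x,y],z),**k)
sf=lambda: np.round(rot(ctrl.read_tool_pos()[:2]-SP,-SY),4)
ctrl.move_ptp(W([-.15,-.085],.15),ori(SY))
L(-.15,-.085,.014,rate=.12,force_limit=10)
L(-.105,-.085,.014,rate=.05,force_limit=10)
for lim in (5,15):
    print(L(-.085,-.085,.014,rate=.015,force_limit=lim),sf(),np.round(ctrl.read_wrist_force(),1))
L(-.13,-.085,.014,rate=.06); L(-.13,-.085,.15,rate=.15)
ctrl.command_gripper(.02)
ctrl.move_ptp(W([-.042,-.25],.15),ori(SY+np.pi/2))
L(-.042,-.23,.014,rate=.12,force_limit=10)
L(-.042,-.182,.014,rate=.05,force_limit=10)
for lim in (5,12):
    print(L(-.042,-.160,.014,rate=.015,force_limit=lim),sf(),np.round(ctrl.read_wrist_force(),1))
L(-.042,-.20,.014,rate=.06); L(-.042,-.24,.15,rate=.15)
ctrl.move_ptp(W([-.2,-.25],.2),ori(SY+np.pi/2))
print(ctrl.read_clock())
c=ctrl.camera("top")
k=fit(c,CART,.066,[*W([-.044,-.083],0)[:2],SY]); p=k[0]
print(k[1],rot(p[:2]-SP,-SY),p[2]-SY)
im=cv2.resize(c["pixels"][190:290,270:420,::-1],None,fx=5,fy=5,interpolation=cv2.INTER_CUBIC)
cv2.imwrite("pics/top5.png",im)
s=ctrl.camera("side"); cv2.imwrite("pics/side5.png",cv2.resize(s["pixels"][190:290,265:425,::-1],None,fx=5,fy=5,interpolation=cv2.INTER_CUBIC))
```

```text
True [-0.0966 -0.0852] [-0.3 -0.1  0.1]
True [-0.0968 -0.0856] [-0.8 -0.3 -0.2]
True [-0.0424 -0.1718] [-0.2 -0.1 -0.3]
True [-0.0431 -0.1719] [-0.6  0.2 -0.1]
35.2833
0.09941046985299695 [-0.04508782 -0.08409692] -0.0014955837251887372
```

View pics/side5.png

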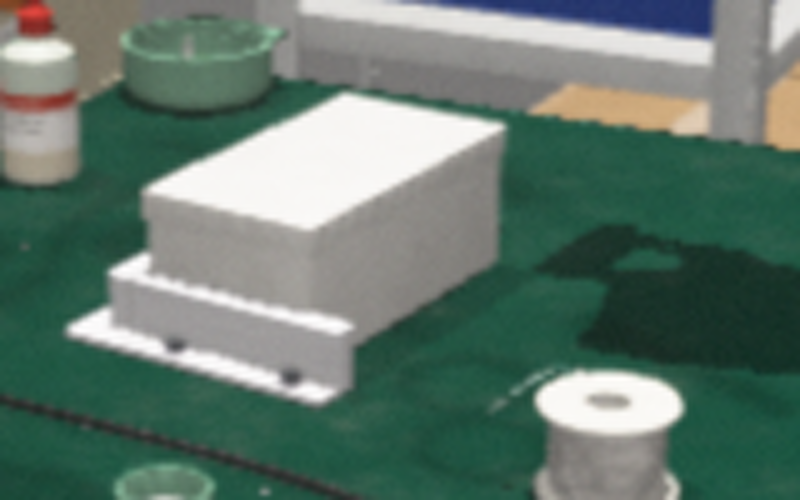

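View pics/top5.png

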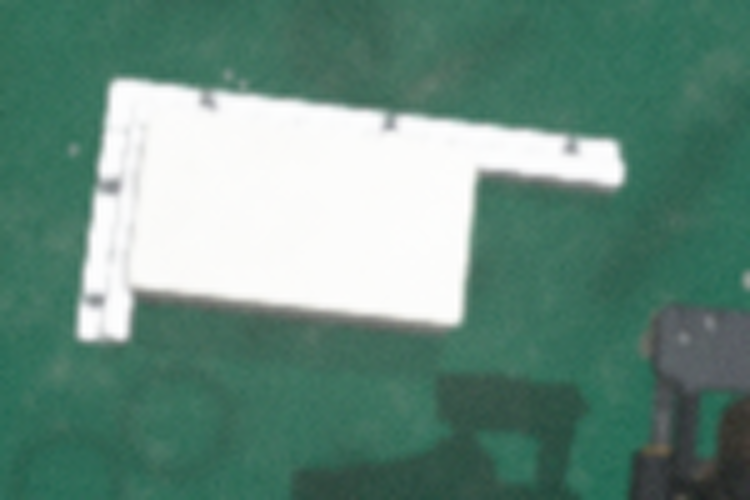

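The carton stopped at the same position under both force limits, on each side. The pictures show it flat and square in the corner with no visible gaps, so it is seated and I'm handing in.

```bash
python3 -c "
from plant import ctrl
print(ctrl.sign_off(),ctrl.read_clock())"
```

```text
the job is handed in; nothing more can be done
the job is handed in; nothing more can be done
```

I pushed the white carton into the corner of the L-shaped stop and handed the job in at about 35 s; it sits flat and square, pressing again on both sides did not move it, and I saw no bystander moved.

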